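# Change a glass-blowing torch over to the other hand

### The job

The next worker at this torch uses the other hand: move the four glass pieces from the full wooden rest to the empty one on the other side of the torch, one to a notch, in mirror order, so that the piece nearest the torch is again nearest the torch, the second again second, and so on outwards. Lay every piece down gently (never drop it), level and centred across both rails in its notch, and let go of it. Do not knock the torch or shift the jar of tools.

Things in the scene. Friction and masses are not known exactly. Their poses are not given: they have to be found in the camera images.
- rod_mid (a point): Plain straight solid rod: 12 mm diameter, 220 mm long, 55 g. Even along its whole length. The point is its centre, on its axis half-way along; its own x axis runs along it (it may be rolled about x to any angle). Lies level across the two rails of the full rest at the start. Opaque white glass, rigid; lying in a notch, its centre is 8.5 mm above the bottom line of the V.
- tube_mid (a point): Plain straight tube: 18 mm diameter, 190 mm long, 50 g, dark at its open ends. The point is its centre, on its axis half-way along; its own x axis runs along it (it may be rolled about x to any angle). Lies level across the two rails of the full rest at the start. Opaque white glass, rigid; lying in a notch, its centre is 12.7 mm above the bottom line of the V.
- point_mid (a point): Drawn-out point: a straight barrel 24 mm in diameter and 68 mm long in the middle, tapering over 12 mm at each end to a 9 mm stem; 210 mm long in all, 50 g. Rests on its stems. The point is its centre, on its axis half-way along; its own x axis runs along it (it may be rolled about x to any angle). Lies level across the two rails of the full rest at the start. Opaque white glass, rigid; lying in a notch, its centre is 6.4 mm above the bottom line of the V.
- bulb_mid (a point): Blown bulb on two stems: a short fat bulb 34 mm in diameter (straight for 24 mm in the middle, 52 mm long with its shoulders) between two 9 mm stems; 200 mm long in all, 45 g. Rests on its stems. The point is its centre, on its axis half-way along; its own x axis runs along it (it may be rolled about x to any angle). Lies level across the two rails of the full rest at the start. Opaque white glass, rigid; lying in a notch, its centre is 6.4 mm above the bottom line of the V.
- notch1: Notch 1 of the empty wooden rest (numbered along the rest's +y, 75 mm apart). Origin: bottom line of the V, midway between the rails, 51 mm above the work surface; x along the notch (the way a piece lies), y along the row. A notch is a pair of open V cuts with 45 degree flanks, one in each rail, 17 mm deep, 34 mm wide at the top: a piece settles to the middle by itself.
- notch2: Notch 2 of the empty wooden rest (numbered along the rest's +y, 75 mm apart). Origin: bottom line of the V, midway between the rails, 51 mm above the work surface; x along the notch (the way a piece lies), y along the row. The rest: two rails 16 mm thick, 120 mm apart between centres (104 mm free between them), on a plank 150 x 290 mm whose top lies 35 mm below the V's bottom line.
- notch3: Notch 3 of the empty wooden rest (numbered along the rest's +y, 75 mm apart). Origin: bottom line of the V, midway between the rails, 51 mm above the work surface; x along the notch (the way a piece lies), y along the row. Two like rests stand fixed on a steel board, one on each side of the torch, each turned a little.
- notch4: Notch 4 of the empty wooden rest (numbered along the rest's +y, 75 mm apart). Origin: bottom line of the V, midway between the rails, 51 mm above the work surface; x along the notch (the way a piece lies), y along the row. Which rest is full, left or right, changes from start to start, as does the order of the pieces.
- torch: Bench torch with a brass barrel leaning up and away from the robot, fixed to the board between and beyond the two rests; 90 x 80 mm foot, 185 mm high. Origin: centre of the underside of its foot; its x points along the flame, away from the robot.
- jar: Steel tool jar, loose: 72 mm in diameter, 100 mm high, with tools standing in it up to 190 mm high, beyond one of the rests. Origin: centre of its underside. A flat graphite paddle with a wooden handle lies beyond the other rest and is not part of the job.

How it is judged:
By the outcome, as a careful person would: the job done as asked, in the order asked, and still so for the second after the job is handed in, with the robot touching nothing.
It also fails if it takes over 88 s, if anything falls off the work surface, if the arm or the gripper's body presses on something with over 40 N, if the wrist force passes 120 N, or if a joint passes its speed limit or range.

### The arm

A 6-joint arm with a two-finger parallel gripper is mounted at the origin on the work surface. World frame = base frame: x ahead of the robot, y to its left, z up, the work surface at z = 0. Lengths are in m, angles in rad, forces in N, time in s.
With the tool pointing down it reaches from about 0.425 to 0.95 m from the base axis. Payload 3.5 kg.
Tool frame: the origin (TCP) lies on the centre line of the jaws, within the pads' length; the fingertips stand 14 mm ahead of it and the grasp point (between the pads) lies 5 mm behind it (ctrl.finger_overhang is the distance from the TCP to the fingertips, in m); z points along the fingers, y is the line along which they close (so a half turn about z gives the same grasp; the last joint's range is limited). The gripper opens to 85 mm and grips with 20 to 120 N. Pads are 22 mm wide; open, the fingers measure 114 mm over their backs; the gripper's body (76 mm by 85 mm) begins 54 mm behind the grasp point. The pads swing forward as they close: fully open they stand 13 mm farther back than shut.
Start: joints at [-1.294, 0.286, 1.577, -0, 1.279, -0.15], TCP at [0.279, -0.614, 0.245] pointing down, gripper open.
Joint ranges: [-2.77, 2.77], [-0.9, 2.22], [0.21, 2.48], [-1.53, 4.67], [0.24, 2.81], [-2.84, 2.84]. Speed limits (rad/s): [2.79, 2.79, 3.14, 3.14, 3.14, 3.14].

### API

Orientations are given as a unit quaternion [x, y, z, w].
In Python, from plant import ctrl gives the robot as it stands.
- The arm moves only by the tool send_rows, never from a script. Its argument "moves" is text: rows parted by semicolons, each of 7 numbers parted by spaces: the turn, a rotation vector about the tool's x, y, z in units of 360 degrees (1.0 is 360 degrees), then the shift along the tool's x, y, z in units of 20 cm (1.0 is 20 cm), then the gripper's target within -1 to 1 (fully open at 1, half-way at 0, shut at -1). A call has 1 to 12 rows; each row is the pose to reach, as a shift and turn from the pose commanded when the call began, along the tool's axes at that moment, turning the shorter way round; what a row does not reach only later rows make up. A row lasts 1/8 s, in which the tool goes at most 62.5 mm and 10.7 degrees, less where a joint would pass 70% of its speed; a pose out of reach is approached as far as the arm can. A call with a number of a shift or a turn outside -1 to 1 is refused whole. A call with a gripper value outside its range is refused whole. The fingers move at their own pace and stop on an object; "newtons" is the grip in N (left out, the last holds). Time passes only in rows, so rows that repeat a pose let the fingers close. It gives the time, the measured TCP pose, the force, the opening and the grip force at its end, in the units of the state.
- ctrl.get_state(): the state, without advancing time (a new reading comes with each control period).
- ctrl.read_camera(name): name is "scene" or "top" or "wrist"; returns a dict with "image" (384x512x3 uint8, red, green, blue), "fovy" (degrees; the focal length in pixels is half the picture's height over the tangent of half this angle, whatever the lens; pixels are square), "cx", "cy" (the principal point, pixels), "distortion" ([k1, k2, p1, p2, k3] as OpenCV has them; the pictures are not rectified), "extrinsics" (4x4, takes a point from camera to world coordinates). Camera axes: x right, y up, looking along -z (the intrinsics and any distortion apply to the point x, -y, -z); pixel columns grow to the right and rows downward; lengths in m; the calibration is good to about 2 mm. A picture is of the moment at which its call begins. There is no depth.
- ctrl.sign_off(): hands the job in; it is judged then, once.
The state is a dict: "time": time; "qpos": joint angles; "dq": joint speeds; "joint_efforts": joint torques, N m; "eef_pos": TCP position; "tcp_rot": TCP orientation; "contact_force": force on the tool from outside, world axes, zero at the start; "wrist_torque": the same for the moment, N m; "opening": opening from 0.0 (shut) to 1.0 (fully open); "finger_force": force on a finger pad.
Only numpy, scipy, OpenCV 4.12 (cv2) and the standard library are available. Lean on these libraries where they do the work, as an engineer would, in place of code of your own. Each camera call takes 0.05 s, during which the arm holds its last target. There are 200 camera calls.

## Working session

There is one attempt and no reset: what is moved stays moved. The work goes in short steps, Python scripts to look and compute and a tool call to move; the robot and the scene stay as the last step left them, time stands still between calls to the robot, and variables do not carry over. Pictures are saved under pics/ and viewed, at most 16 in all, crops included, and the job is handed in when it is done.

Besides the shell and the picture viewer there is one more tool, called after "Emit:" by a JSON object that holds its "name" and its "arguments". send_rows: Moves the arm, as the interface text tells. Its arguments: {"type":"object","properties":{"moves":{"type":"string"},"newtons":{"type":"number"}},"required":["moves"]}

```bash
mkdir -p pics; ls; python3 - <<'E'
from plant import ctrl
import cv2,numpy as np
ims=[]
for n in("scene","top"):
    c=ctrl.read_camera(n); cv2.imwrite(f"pics/{n}0.png",c["image"][:,:,::-1])
    print(n,c["fovy"],c["cx"],c["cy"],c["distortion"],np.round(c["extrinsics"],4).tolist())
s=ctrl.get_state();print(s)
E
```

```text
pics
scene 48.186522399179196 259.7889344299066 187.4993626676049 [-0.07839616  0.          0.          0.          0.        ] [[-0.312, -0.7415, 0.594, 1.1757], [0.95, -0.2507, 0.1861, 0.171], [0.011, 0.6224, 0.7826, 0.8004], [0.0, 0.0, 0.0, 1.0]]
top 49.33485777965524 257.4107219594379 192.88971490472767 [-0.15409231  0.          0.          0.          0.        ] [[-0.0028, 0.9844, -0.1759, 0.4551], [-1.0, -0.0036, -0.0043, -0.0051], [-0.0049, 0.1759, 0.9844, 1.0246], [0.0, 0.0, 0.0, 1.0]]
{'time': 0.1, 'qpos': array([-1.29399620e+00,  2.87124784e-01,  1.57802873e+00,  3.50700848e-05,
        1.27859529e+00, -1.50000264e-01]), 'dq': array([-0.00015094, -0.0023045 , -0.00336511,  0.00258258, -0.0006347 ,
       -0.00036137]), 'joint_efforts': array([ 1.20005880e-03, -4.07293653e+01, -2.93699473e+01, -1.56784427e-04,
        3.44822089e-03, -1.69129287e-06]), 'eef_pos': array([ 0.27930236, -0.61388828,  0.24405467]), 'tcp_rot': array([ 9.77316963e-01,  2.11779109e-01, -5.15515204e-05, -1.07697267e-03]), 'contact_force': array([-0.39312   ,  0.90417945,  0.83463263]), 'wrist_torque': array([0.01132783, 0.02460521, 0.01530434]), 'finger_force': 0.0, 'opening': 1.001341061212583}
```

View pics/top0.png

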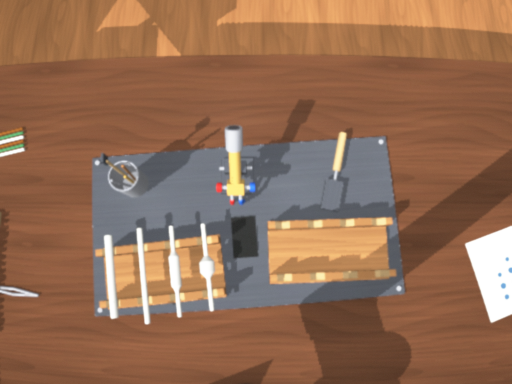

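View pics/scene0.png

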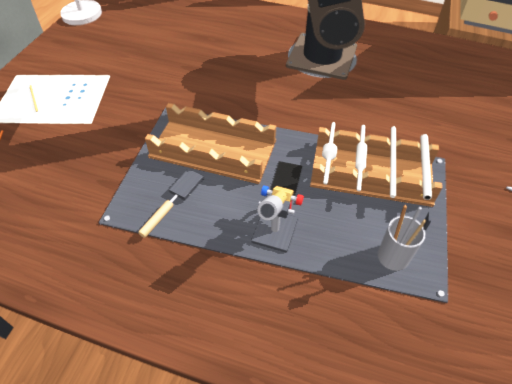

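The top view shows the full rest on the left (+y). From the torch outward the pieces are bulb (208,267), point (174,270), rod (143,275) and tube (111,277). The empty rest is on the right, with light notch cuts around (270–392, 222) and (275–393, 275). Next I'll measure positions.

```bash
cat > h.py <<'E'
from plant import ctrl
import cv2,numpy as np
from scipy.spatial.transform import Rotation as R
def cam(n):
    c=ctrl.read_camera(n); im=c["image"]; f=im.shape[0]/2/np.tan(np.radians(c["fovy"])/2)
    c["K"]=np.array([[f,0,c["cx"]],[0,f,c["cy"]],[0,0,1]]); c["d"]=np.array(c["distortion"],float); return c
def plane(c,uv,z):
    p=cv2.undistortPoints(np.array(uv,float).reshape(-1,1,2),c["K"],c["d"])[:,0]
    E=np.array(c["extrinsics"]); d=np.c_[p[:,0],-p[:,1],-np.ones(len(p))]@E[:3,:3].T; o=E[:3,3]
    return o+d*((z-o[2])/d[:,2])[:,None]
def proj(c,P):
    E=np.array(c["extrinsics"]); q=(np.atleast_2d(P)-E[:3,3])@E[:3,:3]
    return cv2.projectPoints(np.c_[q[:,0],-q[:,1],-q[:,2]],np.zeros(3),np.zeros(3),c["K"],c["d"])[0][:,0]
E
python3 - <<'E'
from h import *
c=cam("top"); im=c["image"]; hsv=cv2.cvtColor(im,cv2.COLOR_RGB2HSV)
m=((hsv[:,:,1]<50)&(hsv[:,:,2]>170)).astype(np.uint8); m[:,250:]=0; m[:215]=0
n,l,s,ce=cv2.connectedComponentsWithStats(m)
for i in range(1,n):
    if s[i,4]<150: continue
    v,u=np.where(l==i); p=np.c_[u,v].astype(float)
    P=plane(c,p,.0575)[:,:2]; mu=P.mean(0); d=np.linalg.svd(P-mu,full_matrices=0)[2][0]; d*=np.sign(d[0])
    t=(P-mu)@d; mid=mu+d*(t.max()+t.min())/2
    print("piece",ce[i].round(),s[i,4],mid.round(4),"len",round(np.ptp(t),3),"ang",np.degrees(np.arctan2(d[1],d[0])).round(1))
m=((hsv[:,:,0]>12)&(hsv[:,:,0]<28)&(hsv[:,:,2]>175)&(hsv[:,:,1]>60)).astype(np.uint8); m[:215]=0;m[300:]=0;m[:,:90]=0;m[:,400:]=0
n,l,s,ce=cv2.connectedComponentsWithStats(m)
for i in range(1,n):
    if s[i,4]>8: print("cut",ce[i].round(1),s[i],plane(c,[ce[i]],.0595)[0,:2].round(4))
print("torch px->z.15",plane(c,[(236,130),(236,190),(236,200)],.1).round(3).tolist())
cv2.imwrite("pics/top1.png",cv2.resize(im[205:305,85:410,::-1],None,fx=2.4,fy=2.4,interpolation=2))
E
```

```text
piece [207. 267.] 573 [0.4576 0.1165] len 0.201 ang 6.9
piece [175. 271.] 621 [0.447  0.1908] len 0.212 ang 6.8
piece [143. 276.] 538 [0.4358 0.2658] len 0.221 ang 6.7
piece [110. 276.] 651 [0.4322 0.3431] len 0.195 ang 6.7
piece [ 18. 292.] 189 [0.3856 0.5789] len 0.104 ang 84.3
cut [325.2 248. ] [ 268  217  125   67 6810] [ 0.4978 -0.1568]
cut [215.8 266.1] [206 235  20  63 682] [0.4577 0.0949]
cut [189.  264.4] [175 237  32  53 991] [0.4613 0.1567]
cut [156.3 266.8] [ 144  241   30   51 1119] [0.4552 0.2328]
cut [126.1 270.3] [ 113  245   29   55 1058] [0.4462 0.3046]
cut [102.8 263.8] [ 96 248  13  52 124] [0.4602 0.3617]
cut [137.8 258.2] [137 255   2   8   9] [0.4744 0.2775]
cut [167.7 261.8] [167 258   2   9  10] [0.4668 0.2065]
cut [377.6 273.5] [375 270   7   8  43] [ 0.4377 -0.2775]
cut [391. 273.] [387 271   8   5  33] [ 0.4382 -0.3094]
cut [193.4 295.1] [180 290  28  10 227] [0.3915 0.1456]
cut [162.1 296.9] [148 292  27   8 136] [0.3866 0.2178]
torch px->z.15 [[0.769, 0.048, 0.1], [0.627, 0.047, 0.1], [0.604, 0.047, 0.1]]
```

View pics/top1.png

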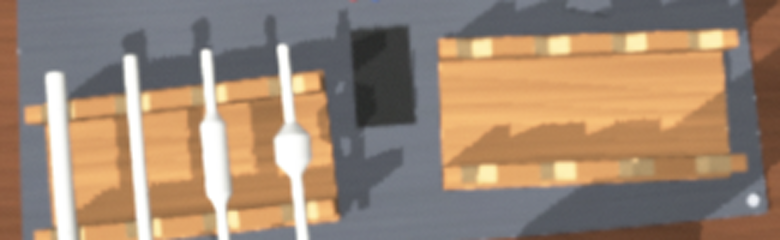

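```bash
cat >> h.py <<'E'
def q(a): a=np.radians(a); return R.from_quat([np.cos(a/2),np.sin(a/2),0,0])
def plan(wps,start=None):
    """wps: list of (x,y,z,yawdeg); prints 6 numbers from each to the next, first from measured state"""
    s=ctrl.get_state(); p=np.array(s["eef_pos"]); r=R.from_quat(s["tcp_rot"])
    if start is not None: p,r=np.array(start[:3]),q(start[3])
    else: print("t",round(s["time"],2),"at",p.round(4),"yaw",np.degrees(np.arctan2(*r.as_matrix()[[1,0],0])).round(2),"open",round(s["opening"],3))
    for w in wps:
        t,rt=np.array(w[:3]),q(w[3])
        print(w,"->",*((r.inv()*rt).as_rotvec()/2/np.pi).round(4),*(r.inv().apply(t-p)/.2).round(4))
        p,r=t,rt
E
python3 - <<'E'
from h import *
plan([(.36,-.46,.30,12),(.42,-.28,.32,0),(.43,-.16,.32,0)])
E
```

```text
t 0.15 at [ 0.2793 -0.614   0.2443] yaw 24.45 open 1.0
(0.36, -0.46, 0.3, 12) -> -0.0003 -0.0 0.0346 0.686 -0.5343 -0.2776
(0.42, -0.28, 0.32, 0) -> 0.0 0.0 0.0333 0.4806 -0.818 -0.1
(0.43, -0.16, 0.32, 0) -> 0.0 0.0 0.0 0.05 -0.6 0.0
```

Emit:
{"name": "send_rows", "arguments": {"moves": "0 0 0.0346 0.686 -0.534 -0.278 1;0 0 0.0346 0.686 -0.534 -0.278 1;0 0 0.0346 0.686 -0.534 -0.278 1;0 0 0.0346 0.686 -0.534 -0.278 1"}}

```text
time: 0.65
eef_pos: [0.3621, -0.4582, 0.3031]
tcp_rot: [0.994, 0.107, 0.001, 0.001]
contact_force: [-0.1, -0.4, 0.0]
opening: 1.001
finger_force: 0.0
```

Emit:
{"name": "send_rows", "arguments": {"moves": "0 0 0.0333 0.48 -0.818 -0.1 1;0 0 0.0333 0.48 -0.818 -0.1 1;0 0 0.0333 0.48 -0.818 -0.1 1;0 0 0.0333 0.48 -0.818 -0.1 1"}}

```text
time: 1.15
eef_pos: [0.4207, -0.2783, 0.321]
tcp_rot: [1.0, 0.002, 0.0, 0.0]
contact_force: [-0.1, -0.3, -0.7]
opening: 0.999
finger_force: 0.0
```

Emit:
{"name": "send_rows", "arguments": {"moves": "0 0 0 0.05 -0.6 0 1;0 0 0 0.05 -0.6 0 1;0 0 0 0.05 -0.6 0 1;0 0 0 0.05 -0.6 0 1"}}

```text
time: 1.65
eef_pos: [0.4299, -0.1618, 0.3205]
tcp_rot: [1.0, -0.0, -0.0, 0.0]
contact_force: [0.2, -0.8, -0.1]
opening: 1.004
finger_force: 0.0
```

```bash
python3 - <<'E'
from h import *
c=cam("wrist"); cv2.imwrite("pics/w0.png",c["image"][:,:,::-1]); print(np.array(c["extrinsics"]).round(3),c["fovy"],c["distortion"]); plan([])
np.savez("w0.npz",im=c["image"],E=c["extrinsics"],K=c["K"],d=c["d"])
E
```

```text
[[ 0.001  0.944  0.329  0.515]
 [-1.     0.     0.    -0.163]
 [ 0.    -0.329  0.944  0.449]
 [ 0.     0.     0.     1.   ]] 60.19266834814274 [-0.02080339  0.          0.          0.          0.        ]
t 1.7 at [ 0.4299 -0.1621  0.3205] yaw -0.1 open 1.0
```

View pics/w0.png

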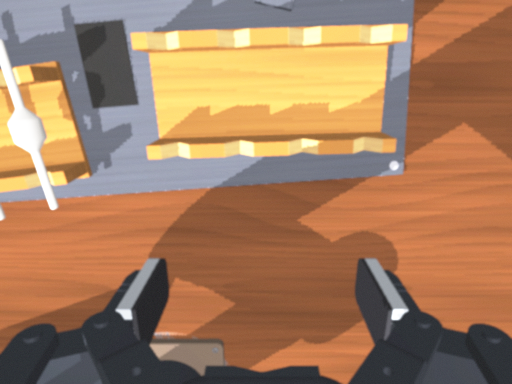

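The wrist view shows the empty rest clearly: the far rail runs from (132,40) to (408,33), the near rail from (147,150) to (397,143), and the fingers are at the bottom. I'll enlarge it.

```bash
python3 - <<'E'
import cv2
im=cv2.imread("pics/w0.png"); a=im[15:65,125:415];b=im[125:170,125:415]
cv2.imwrite("pics/w0c.png",cv2.resize(cv2.vconcat([a,b]),None,fx=2.75,fy=5.5,interpolation=2))
E
```

```text
(no output)
```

View pics/w0c.png

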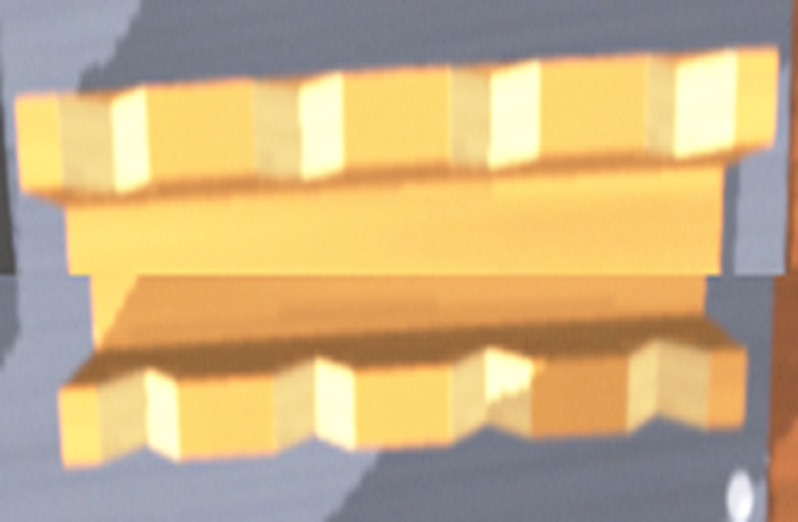

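```bash
python3 - <<'E'
from h import *
c=dict(np.load("w0.npz")); c["extrinsics"]=c["E"]
f=np.array([(113,145),(302,131),(490,118),(676,107)],float); n=np.array([(147,409),(316,399),(488,388),(657,381)],float)
f=np.c_[125+f[:,0]/2.75,15+f[:,1]/5.5]; n=np.c_[125+n[:,0]/2.75,125+(n[:,1]-275)/5.5]
F=plane(c,f,.051)[:,:2];N=plane(c,n,.051)[:,:2]; print(F.round(4),N.round(4),np.linalg.norm(F-N,axis=1).round(4))
W=np.r_[F,N]; k=75*np.array([1.5,.5,-.5,-1.5])/1e3
M=np.r_[np.c_[np.full(4,.06),k],np.c_[np.full(4,-.06),k]]
cW=W.mean(0); H=M.T@(W-cW); a=np.arctan2(H[0,1]-H[1,0],H[0,0]+H[1,1])
Rm=np.array([[np.cos(a),-np.sin(a)],[np.sin(a),np.cos(a)]]); print("ang",np.degrees(a),"res mm",((W-cW-M@Rm.T)*1e3).round(1).tolist())
print("notches near torch->out",(cW+np.c_[0*k,k]@Rm.T).round(4))
E
```

```text
[[ 0.5524 -0.0578]
 [ 0.5548 -0.1338]
 [ 0.5573 -0.2088]
 [ 0.5596 -0.283 ]] [[ 0.4316 -0.062 ]
 [ 0.4338 -0.1369]
 [ 0.4363 -0.2128]
 [ 0.438  -0.2874]] [0.1209 0.1211 0.1211 0.1217]
ang 1.7822976512698978 res mm [[0.5, 0.7], [0.5, -0.3], [0.7, -0.4], [0.7, 0.4], [-0.4, 0.3], [-0.6, 0.3], [-0.4, -0.6], [-1.0, -0.3]]
notches near torch->out [[ 0.492  -0.0604]
 [ 0.4943 -0.1353]
 [ 0.4966 -0.2103]
 [ 0.499  -0.2853]]
```

```bash
python3 - <<'E'
from h import *
plan([(.435,.02,.25,3),(.4576,.1165,.18,6.9)])
E
```

```text
t 1.7 at [ 0.4299 -0.1621  0.3205] yaw -0.1 open 1.0
(0.435, 0.02, 0.25, 3) -> 0.0001 0.0001 -0.0086 0.0242 -0.9104 0.3522
(0.4576, 0.1165, 0.18, 6.9) -> 0.0 0.0 -0.0108 0.1381 -0.4759 0.35
```

Emit:
{"name": "send_rows", "arguments": {"moves": "0 0 -0.0086 0.024 -0.91 0.352 0.3;0 0 -0.0086 0.024 -0.91 0.352 0.3;0 0 -0.0086 0.024 -0.91 0.352 0.3;0 0 -0.0086 0.024 -0.91 0.352 0.3"}}

```text
time: 2.2
eef_pos: [0.4339, 0.0229, 0.2482]
tcp_rot: [1.0, 0.028, -0.002, -0.0]
contact_force: [0.5, 0.0, -0.3]
opening: 0.652
finger_force: 0.0
```

Emit:
{"name": "send_rows", "arguments": {"moves": "0 0 -0.0108 0.138 -0.476 0.35 0.3;0 0 -0.0108 0.138 -0.476 0.35 0.3;0 0 -0.0108 0.138 -0.476 0.35 0.3;0 0 -0.0108 0.138 -0.476 0.35 0.3"}}

```text
time: 2.7
eef_pos: [0.4584, 0.1165, 0.1811]
tcp_rot: [0.998, 0.06, 0.0, 0.0]
contact_force: [0.5, -0.4, 0.2]
opening: 0.647
finger_force: 0.0
```

```bash
cat > look.py <<'E'
from h import *
import sys
z=float(sys.argv[1]); name=sys.argv[2]
c=cam("wrist"); im=c["image"]; hsv=cv2.cvtColor(im,cv2.COLOR_RGB2HSV)
m=((hsv[:,:,1]<60)&(hsv[:,:,2]>150)).astype(np.uint8); m=cv2.morphologyEx(m,cv2.MORPH_OPEN,np.ones((3,3)))
n,l,s,ce=cv2.connectedComponentsWithStats(m)
for i in range(1,n):
    if s[i,4]<1500: continue
    v,u=np.where(l==i); P=plane(c,np.c_[u,v],z)[:,:2]; mu=P.mean(0); d=np.linalg.svd(P-mu,full_matrices=0)[2][0]; d*=np.sign(d[0])
    t=(P-mu)@d; mid=mu+d*(t.max()+t.min())/2
    print(ce[i].round(),s[i],mid.round(4),mu.round(4),"len",np.ptp(t).round(3),np.degrees(np.arctan2(d[1],d[0])).round(1))
cv2.imwrite(f"pics/{name}.png",im[:,:,::-1]); plan([])
E
python3 look.py .0574 w1
```

```text
[ 70. 169.] [  39   46   64  261 4119] [0.4364 0.2652] [0.4515 0.267 ] len 0.22 6.7
[166. 167.] [ 150   51   36  211 4223] [0.4675 0.1916] [0.4651 0.1913] len 0.169 6.5
[262. 180.] [ 242   57   42  242 4159] [0.4556 0.1141] [0.4635 0.1151] len 0.203 6.9
t 2.75 at [0.4586 0.1164 0.1817] yaw 6.86 open 0.653
```

View pics/w1.png

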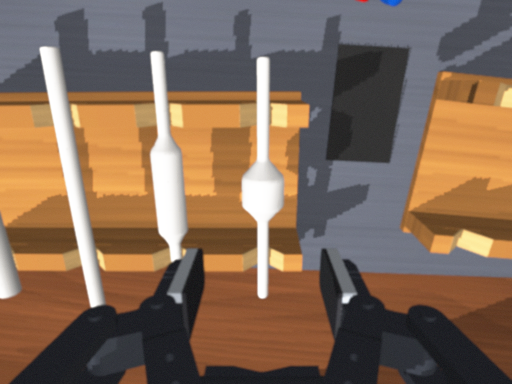

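The wrist view shows the bulb at (262,190), between the fingers and aligned with them. The point (168,190) and rod (72,170) are clear on the left. I'll go down now.

```bash
python3 - <<'E'
from h import *
plan([(.4565,.1152,.053,6.9),(.4565,.1152,.16,6.9),(.435,.0,.16,4),(.47,-.0604,.16,1.8),(.492,-.0604,.065,1.8),(.492,-.0604,.0535,1.8)])
E
```

```text
t 2.75 at [0.4586 0.1164 0.1817] yaw 6.86 open 0.653
(0.4565, 0.1152, 0.053, 6.9) -> 0.0001 -0.0003 -0.0001 -0.0123 0.0041 0.6437
(0.4565, 0.1152, 0.16, 6.9) -> 0.0 0.0 0.0 0.0 0.0 -0.535
(0.435, 0.0, 0.16, 4) -> 0.0 0.0 0.0081 -0.1759 0.5589 0.0
(0.47, -0.0604, 0.16, 1.8) -> 0.0 0.0 0.0061 0.1535 0.3135 0.0
(0.492, -0.0604, 0.065, 1.8) -> 0.0 0.0 0.0 0.1099 0.0035 0.475
(0.492, -0.0604, 0.0535, 1.8) -> 0.0 0.0 0.0 0.0 0.0 0.0575
```

Emit:
{"name": "send_rows", "arguments": {"moves": "0 0 0 -0.0123 0.0041 0.25 0.3;0 0 0 -0.0123 0.0041 0.45 0.3;0 0 0 -0.0123 0.0041 0.58 0.3;0 0 0 -0.0123 0.0041 0.644 0.3;0 0 0 -0.0123 0.0041 0.644 0.3;0 0 0 -0.0123 0.0041 0.644 -0.1;0 0 0 -0.0123 0.0041 0.644 -0.6;0 0 0 -0.0123 0.0041 0.644 -1;0 0 0 -0.0123 0.0041 0.644 -1;0 0 0 -0.0123 0.0041 0.644 -1", "newtons": 30}}

```text
time: 4.0
eef_pos: [0.4565, 0.1163, 0.0534]
tcp_rot: [0.998, 0.061, 0.002, 0.001]
contact_force: [0.8, -5.3, 5.7]
opening: 0.385
finger_force: 30.1
```

```bash
python3 - <<'E'
from h import *
plan([(.4565,.1152,.16,6.9)]); print(ctrl.get_state()["finger_force"])
E
```

```text
t 4.0 at [0.4565 0.1163 0.0534] yaw 7.05 open 0.385
(0.4565, 0.1152, 0.16, 6.9) -> 0.0003 -0.0005 0.0004 0.0011 0.0068 -0.5328
30.055993795394897
```

Emit:
{"name": "send_rows", "arguments": {"moves": "0 0 0 0 0 -0.1 -1;0 0 0 0 0 -0.3 -1;0 0 0 0 0 -0.535 -1;0 0 0 0 0 -0.535 -1"}}

```text
time: 4.5
eef_pos: [0.4577, 0.1177, 0.1634]
tcp_rot: [0.998, 0.061, 0.005, -0.0]
contact_force: [0.6, -0.3, -0.0]
opening: 0.384
finger_force: 30.1
```

Emit:
{"name": "send_rows", "arguments": {"moves": "0 0 0.0081 -0.176 0.56 0 -1;0 0 0.0081 -0.176 0.56 0 -1;0 0 0.0081 -0.176 0.56 0 -1;0 0 0.0081 -0.176 0.56 0 -1"}}

```text
time: 5.0
eef_pos: [0.433, 0.002, 0.1579]
tcp_rot: [0.999, 0.035, -0.001, -0.001]
contact_force: [0.3, -0.2, -0.1]
opening: 0.392
finger_force: 30.3
```

Emit:
{"name": "send_rows", "arguments": {"moves": "0 0 0.0061 0.1535 0.3135 0 -1;0 0 0.0061 0.1535 0.3135 0 -1;0 0 0.0061 0.1535 0.3135 0 -1;0 0 0.0061 0.1535 0.3135 0 -1"}}

```text
time: 5.5
eef_pos: [0.468, -0.0573, 0.1581]
tcp_rot: [1.0, 0.017, -0.001, -0.0]
contact_force: [-0.0, 0.9, -0.7]
opening: 0.389
finger_force: 30.4
```

```bash
python3 look.py .16 w2; python3 - <<'E'
from h import *
plan([(.492,-.0604,.065,1.8),(.492,-.0604,.0535,1.8)])
E
```

```text
[262. 224.] [  224    26    77   347 12273] [ 0.4913 -0.0579] [ 0.4907 -0.0579] len 0.156 2.1
t 5.55 at [ 0.468  -0.0573  0.1583] yaw 1.99 open 0.387
t 5.55 at [ 0.468  -0.0573  0.1583] yaw 1.99 open 0.387
(0.492, -0.0604, 0.065, 1.8) -> -0.0001 0.0002 0.0005 0.1201 0.0198 0.4661
(0.492, -0.0604, 0.0535, 1.8) -> 0.0 0.0 0.0 0.0 0.0 0.0575
```

View pics/w2.png

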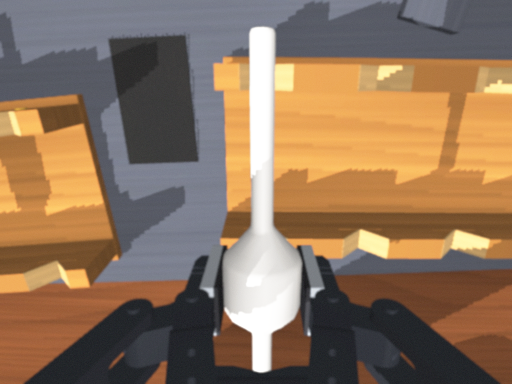

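The bulb is held in line with the fingers at (262,280), and its stem points over notch 1 (265,75).

Emit:
{"name": "send_rows", "arguments": {"moves": "0 0 0 0.12 0.02 0.15 -1;0 0 0 0.12 0.02 0.3 -1;0 0 0 0.12 0.02 0.4 -1;0 0 0 0.12 0.02 0.466 -1;0 0 0 0.12 0.02 0.49 -1;0 0 0 0.12 0.02 0.505 -1;0 0 0 0.12 0.02 0.515 -1;0 0 0 0.12 0.02 0.523 -1;0 0 0 0.12 0.02 0.523 -1"}}

```text
time: 6.68
eef_pos: [0.4935, -0.0617, 0.0557]
tcp_rot: [1.0, 0.016, 0.001, -0.0]
contact_force: [-2.2, 3.5, 6.3]
opening: 0.388
finger_force: 31.0
```

```bash
python3 - <<'E'
from h import *
plan([(.492,-.0604,.0535,1.8)]); print(ctrl.get_state()["contact_force"],ctrl.get_state()["wrist_torque"])
E
```

```text
t 6.67 at [ 0.4935 -0.0617  0.0557] yaw 1.85 open 0.388
(0.492, -0.0604, 0.0535, 1.8) -> -0.0001 -0.0002 0.0001 -0.0072 -0.0066 0.011
[-2.20065723  3.51492621  6.27883734] [ 0.51436148  0.35212703 -0.04279324]
```

Emit:
{"name": "send_rows", "arguments": {"moves": "0 0 0 -0.007 -0.008 0 -1;0 0 0 -0.007 -0.01 0.005 -1;0 0 0 -0.007 -0.01 0.009 -1;0 0 0 -0.007 -0.01 0.009 -1"}}

```text
time: 7.18
eef_pos: [0.4917, -0.0597, 0.0536]
tcp_rot: [1.0, 0.016, 0.0, -0.001]
contact_force: [-2.9, 3.5, 7.9]
opening: 0.391
finger_force: 31.2
```

```bash
python3 - <<'E'
from h import *
plan([(.492,-.0604,.0535,1.8)]); print(ctrl.get_state()["contact_force"],ctrl.get_state()["wrist_torque"])
E
```

```text
t 7.17 at [ 0.4917 -0.0597  0.0536] yaw 1.86 open 0.391
(0.492, -0.0604, 0.0535, 1.8) -> -0.0002 -0.0 0.0002 0.0012 0.0037 0.0004
[-2.90882612  3.45045256  7.88408639] [0.53594065 0.40429928 0.0081504 ]
```

Emit:
{"name": "send_rows", "arguments": {"moves": "0 0 0 0 0 0 -0.15;0 0 0 0 0 0 0.1;0 0 0 0 0 0 0.2;0 0 0 0 0 -0.05 0.2;0 0 0 0 0 -0.25 0.2;0 0 0 0 0 -0.5 0.2;0 0 0 0 0 -0.5 0.2"}}

```text
time: 8.05
eef_pos: [0.4945, -0.0611, 0.1579]
tcp_rot: [1.0, 0.016, 0.005, 0.002]
contact_force: [0.4, 0.0, -0.6]
opening: 0.601
finger_force: 0.0
```

```bash
python3 look.py .0574 w3; python3 - <<'E'
from h import *
plan([(.435,.03,.17,4),(.4475,.1915,.12,6.8),(.4475,.1915,.053,6.8)])
E
```

```text
[189. 111.] [    0     0   402   319 40819] [ 0.5102 -0.0108] [ 0.5513 -0.0113] len 0.241 -0.7
t 8.1 at [ 0.4928 -0.0606  0.1552] yaw 1.88 open 0.606
t 8.1 at [ 0.4928 -0.0606  0.1552] yaw 1.88 open 0.606
(0.435, 0.03, 0.17, 4) -> 0.0004 -0.0009 -0.0059 -0.2736 -0.462 -0.0766
(0.4475, 0.1915, 0.12, 6.8) -> 0.0 0.0 -0.0078 0.1187 -0.8012 0.25
(0.4475, 0.1915, 0.053, 6.8) -> 0.0 0.0 0.0 0.0 0.0 0.335
```

View pics/w3.png

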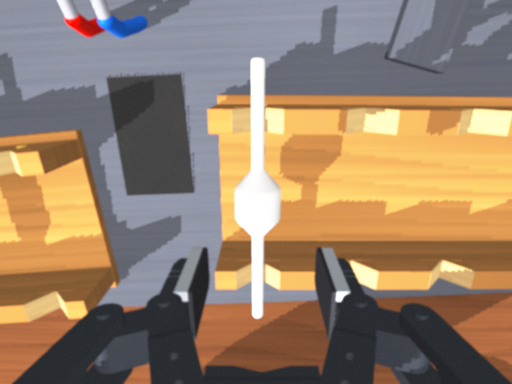

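The bulb is seated in notch 1: its body is at (258,205) and its stems lie across both rails. Next is the point.

Emit:
{"name": "send_rows", "arguments": {"moves": "0 0 -0.0059 -0.274 -0.462 -0.0766 0.2;0 0 -0.0059 -0.274 -0.462 -0.0766 0.1;0 0 -0.0059 -0.274 -0.462 -0.0766 0;0 0 -0.0059 -0.274 -0.462 -0.0766 0"}}

```text
time: 8.6
eef_pos: [0.4332, 0.0304, 0.1669]
tcp_rot: [0.999, 0.035, -0.001, 0.0]
contact_force: [-0.2, 0.5, -0.4]
opening: 0.498
finger_force: 0.0
```

Emit:
{"name": "send_rows", "arguments": {"moves": "0 0 -0.0078 0.119 -0.801 0.1 0;0 0 -0.0078 0.119 -0.801 0.15 0;0 0 -0.0078 0.119 -0.801 0.25 0;0 0 -0.0078 0.119 -0.801 0.25 0;0 0 -0.0078 0.119 -0.801 0.25 0"}}

```text
time: 9.22
eef_pos: [0.4466, 0.1911, 0.1174]
tcp_rot: [0.998, 0.059, -0.0, 0.0]
contact_force: [0.4, -0.9, 0.4]
opening: 0.502
finger_force: 0.0
```

```bash
python3 look.py .0574 w4; python3 - <<'E'
from h import *
plan([(.447,.1908,.053,6.8)])
E
```

```text
[132. 160.] [ 105   28   54  280 5415] [0.4598 0.2674] [0.4727 0.2689] len 0.174 6.8
[263. 199.] [ 244   35   40  322 7449] [0.4457 0.1886] [0.4576 0.19  ] len 0.213 6.8
[ 22. 257.] [   0  123   57  232 4662] [0.405  0.3421] [0.3999 0.3418] len 0.169 4.4
t 9.28 at [0.4469 0.1909 0.118 ] yaw 6.72 open 0.496
t 9.28 at [0.4469 0.1909 0.118 ] yaw 6.72 open 0.496
(0.447, 0.1908, 0.053, 6.8) -> 0.0001 -0.0001 -0.0002 0.0002 0.0005 0.3249
```

View pics/w4.png

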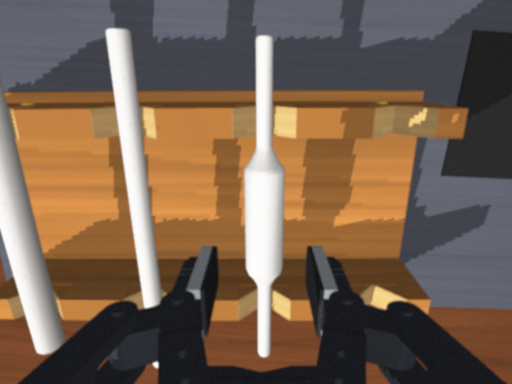

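The point's barrel is at (264,215), centred between the fingers. Descend and grip.

Emit:
{"name": "send_rows", "arguments": {"moves": "0 0 0 0 0 0.15 0;0 0 0 0 0 0.28 0;0 0 0 0 0 0.325 0;0 0 0 0 0 0.325 0;0 0 0 0 0 0.325 -0.4;0 0 0 0 0 0.325 -0.7;0 0 0 0 0 0.325 -1;0 0 0 0 0 0.325 -1;0 0 0 0 0 0.325 -1", "newtons": 30}}

```text
time: 10.4
eef_pos: [0.4476, 0.1901, 0.0544]
tcp_rot: [0.998, 0.061, 0.001, 0.002]
contact_force: [0.6, -8.5, 2.3]
opening: 0.271
finger_force: 29.4
```

Emit:
{"name": "send_rows", "arguments": {"moves": "0 0 0 0 0 -0.1 -1;0 0 0 0 0 -0.3 -1;0 0 0 0 0 -0.53 -1;0 0 0 0 0 -0.53 -1"}}

```text
time: 10.9
eef_pos: [0.4494, 0.1927, 0.1645]
tcp_rot: [0.998, 0.06, 0.006, -0.001]
contact_force: [0.4, 0.6, -0.7]
opening: 0.271
finger_force: 29.6
```

```bash
python3 - <<'E'
from h import *
plan([(.435,.02,.16,4),(.455,-.1353,.16,1.8)])
E
```

```text
t 10.9 at [0.4494 0.1927 0.1645] yaw 6.83 open 0.271
(0.435, 0.02, 0.16, 4) -> -0.0002 -0.0019 0.0079 -0.1746 0.849 0.0195
(0.455, -0.1353, 0.16, 1.8) -> 0.0 0.0 0.0061 0.0456 0.7816 0.0
```

Emit:
{"name": "send_rows", "arguments": {"moves": "0 0 0.0079 -0.175 0.849 0.02 -1;0 0 0.0079 -0.175 0.849 0.02 -1;0 0 0.0079 -0.175 0.849 0.02 -1;0 0 0.0079 -0.175 0.849 0.02 -1"}}

```text
time: 11.4
eef_pos: [0.4309, 0.0167, 0.1543]
tcp_rot: [0.999, 0.032, -0.0, 0.0]
contact_force: [0.1, -0.1, -0.5]
opening: 0.267
finger_force: 29.8
```

Emit:
{"name": "send_rows", "arguments": {"moves": "0 0 0.0061 0.046 0.782 0 -1;0 0 0.0061 0.046 0.782 0 -1;0 0 0.0061 0.046 0.782 0 -1;0 0 0.0061 0.046 0.782 0 -1;0 0 0.0061 0.046 0.782 0 -1"}}

```text
time: 12.02
eef_pos: [0.4511, -0.1348, 0.1541]
tcp_rot: [1.0, 0.016, -0.001, -0.001]
contact_force: [-0.4, 1.0, -0.3]
opening: 0.265
finger_force: 29.9
```

```bash
python3 - <<'E'
from h import *
plan([(.4945,-.1350,.064,1.8),(.4945,-.135,.0545,1.8)])
E
```

```text
t 12.03 at [ 0.4511 -0.1348  0.1541] yaw 1.82 open 0.265
(0.4945, -0.135, 0.064, 1.8) -> -0.0002 0.0002 0.0001 0.2172 0.0083 0.4501
(0.4945, -0.135, 0.0545, 1.8) -> 0.0 0.0 0.0 0.0 0.0 0.0475
```

Emit:
{"name": "send_rows", "arguments": {"moves": "0 0 0 0.217 0.005 0.1 -1;0 0 0 0.217 0.005 0.25 -1;0 0 0 0.217 0.005 0.38 -1;0 0 0 0.217 0.005 0.43 -1;0 0 0 0.217 0.005 0.43 -1;0 0 0 0.217 0.005 0.43 -1"}}

```text
time: 12.78
eef_pos: [0.4956, -0.1358, 0.0699]
tcp_rot: [1.0, 0.016, 0.001, 0.001]
contact_force: [0.5, -0.5, -1.2]
opening: 0.264
finger_force: 29.9
```

```bash
python3 - <<'E'
from h import *
plan([(.4945,-.135,.0545,1.8)]); print(ctrl.get_state()["contact_force"])
E
```

```text
t 12.78 at [ 0.4956 -0.1358  0.0699] yaw 1.81 open 0.264
(0.4945, -0.135, 0.0545, 1.8) -> 0.0002 -0.0003 0.0 -0.0057 -0.0042 0.077
[ 0.49202467 -0.50576919 -1.22490164]
```

Emit:
{"name": "send_rows", "arguments": {"moves": "0 0 0 -0.0057 -0.0042 0.02 -1;0 0 0 -0.0057 -0.0042 0.045 -1;0 0 0 -0.0057 -0.0042 0.06 -1;0 0 0 -0.0057 -0.0042 0.07 -1;0 0 0 -0.0057 -0.0042 0.076 -1;0 0 0 -0.0057 -0.0042 0.076 -1;0 0 0 -0.0057 -0.0042 0.076 -1"}}

```text
time: 13.65
eef_pos: [0.4937, -0.1343, 0.0548]
tcp_rot: [1.0, 0.015, -0.001, -0.001]
contact_force: [-4.7, 3.7, 10.1]
opening: 0.27
finger_force: 30.9
```

```bash
python3 - <<'E'
from h import *
plan([(.4945,-.135,.0545,1.8)]); print(ctrl.get_state()["contact_force"],ctrl.get_state()["wrist_torque"])
E
```

```text
t 13.65 at [ 0.4937 -0.1343  0.0548] yaw 1.76 open 0.27
(0.4945, -0.135, 0.0545, 1.8) -> -0.0003 0.0002 -0.0001 0.0038 0.0034 0.0015
[-4.69454162  3.73048179 10.07802028] [ 0.68787212  0.59416167 -0.00499263]
```

Emit:
{"name": "send_rows", "arguments": {"moves": "0 0 0 0 0 -0.003 -0.4;0 0 0 0 0 -0.003 -0.2;0 0 0 0 0 -0.003 0;0 0 0 0 0 -0.05 0;0 0 0 0 0 -0.25 0;0 0 0 0 0 -0.55 0;0 0 0 0 0 -0.55 0;0 0 0 0 0 -0.55 0"}}

```text
time: 14.65
eef_pos: [0.4936, -0.1351, 0.1639]
tcp_rot: [1.0, 0.015, 0.0, 0.0]
contact_force: [-0.3, 0.1, -0.3]
opening: 0.495
finger_force: 0.0
```

```bash
python3 look.py .0574 w5; python3 - <<'E'
from h import *
plan([(.425,.03,.17,4),(.43,.2,.16,6.7),(.4358,.2658,.12,6.7)])
E
```

```text
[259. 181.] [ 243   45   33  270 5311] [ 0.492  -0.1348] [ 0.5026 -0.1345] len 0.213 1.6
[157. 176.] [ 134   51   49  244 4778] [ 0.498  -0.0588] [ 0.504  -0.0587] len 0.189 1.3
t 14.7 at [ 0.493  -0.1348  0.1627] yaw 1.77 open 0.501
t 14.7 at [ 0.493  -0.1348  0.1627] yaw 1.77 open 0.501
(0.425, 0.03, 0.17, 4) -> -0.0001 0.0002 -0.0062 -0.3143 -0.8339 -0.0357
(0.43, 0.2, 0.16, 6.7) -> 0.0 0.0 -0.0075 0.0842 -0.8462 0.05
(0.4358, 0.2658, 0.12, 6.7) -> 0.0 0.0 0.0 0.0672 -0.3234 0.2
```

View pics/w5.png

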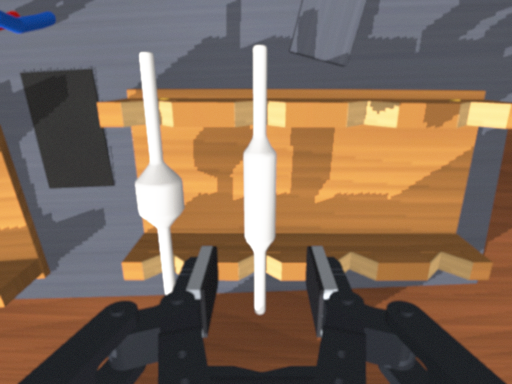

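The point is in notch 2 (260,190) beside the bulb (158,195), and both are seated. Next is the rod.

Emit:
{"name": "send_rows", "arguments": {"moves": "0 0 -0.0062 -0.314 -0.834 -0.036 0;0 0 -0.0062 -0.314 -0.834 -0.036 0;0 0 -0.0062 -0.314 -0.834 -0.036 0;0 0 -0.0062 -0.314 -0.834 -0.036 0"}}

```text
time: 15.2
eef_pos: [0.4231, 0.0325, 0.1686]
tcp_rot: [0.999, 0.037, -0.002, -0.001]
contact_force: [0.3, -0.5, -0.1]
opening: 0.502
finger_force: 0.0
```

Emit:
{"name": "send_rows", "arguments": {"moves": "0 0 -0.0075 0.084 -0.846 0.05 -0.1;0 0 -0.0075 0.084 -0.846 0.05 -0.2;0 0 -0.0075 0.084 -0.846 0.05 -0.2;0 0 -0.0075 0.084 -0.846 0.05 -0.2"}}

```text
time: 15.7
eef_pos: [0.4302, 0.2011, 0.159]
tcp_rot: [0.998, 0.06, -0.001, 0.0]
contact_force: [-0.5, -1.5, 0.1]
opening: 0.4
finger_force: 0.0
```

Emit:
{"name": "send_rows", "arguments": {"moves": "0 0 0 0.067 -0.323 0.2 -0.2;0 0 0 0.067 -0.323 0.2 -0.2;0 0 0 0.067 -0.323 0.2 -0.2;0 0 0 0.067 -0.323 0.2 -0.2"}}

```text
time: 16.2
eef_pos: [0.4371, 0.2642, 0.1212]
tcp_rot: [0.998, 0.058, 0.0, 0.0]
contact_force: [0.6, -0.1, 0.7]
opening: 0.401
finger_force: 0.0
```

```bash
python3 look.py .0595 w6; python3 - <<'E'
from h import *
plan([(.4358,.2658,.055,6.7)])
E
```

```text
[261. 185.] [ 250   27   22  337 6475] [0.434  0.2626] [0.4539 0.265 ] len 0.225 6.8
[130. 168.] [  98   46   63  261 7548] [0.4459 0.3427] [0.4581 0.3442] len 0.166 6.9
t 16.25 at [0.4372 0.2644 0.1215] yaw 6.62 open 0.402
t 16.25 at [0.4372 0.2644 0.1215] yaw 6.62 open 0.402
(0.4358, 0.2658, 0.055, 6.7) -> 0.0 -0.0002 -0.0002 -0.0064 -0.008 0.3323
```

View pics/w6.png

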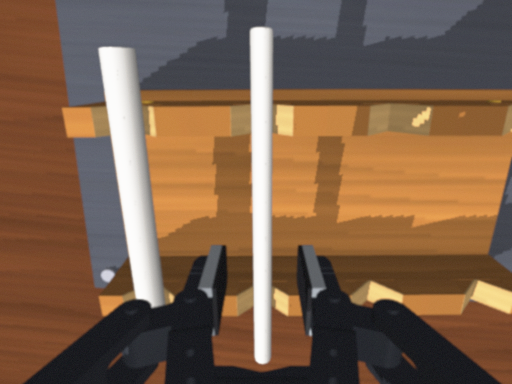

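The rod is at (262,200) between the fingers, with the tube to the left at (130,170). Descend and grip.

Emit:
{"name": "send_rows", "arguments": {"moves": "0 0 0 -0.0064 -0.003 0.15 -0.2;0 0 0 -0.0064 -0.003 0.28 -0.2;0 0 0 -0.0064 -0.003 0.332 -0.2;0 0 0 -0.0064 -0.003 0.332 -0.2;0 0 0 -0.0064 -0.003 0.332 -0.6;0 0 0 -0.0064 -0.003 0.332 -0.8;0 0 0 -0.0064 -0.003 0.332 -1;0 0 0 -0.0064 -0.003 0.332 -1;0 0 0 -0.0064 -0.003 0.332 -1", "newtons": 40}}

```text
time: 17.38
eef_pos: [0.4364, 0.2642, 0.0559]
tcp_rot: [0.998, 0.06, 0.001, 0.002]
contact_force: [0.7, -8.7, 3.5]
opening: 0.123
finger_force: 38.9
```

Emit:
{"name": "send_rows", "arguments": {"moves": "0 0 0 0 0 -0.1 -1;0 0 0 0 0 -0.3 -1;0 0 0 0 0 -0.53 -1;0 0 0 0 0 -0.53 -1;0 0 0 0 0 -0.53 -1"}}

```text
time: 18.0
eef_pos: [0.4348, 0.2658, 0.1603]
tcp_rot: [0.998, 0.059, 0.0, -0.0]
contact_force: [0.9, 0.2, -0.4]
opening: 0.128
finger_force: 39.1
```

```bash
python3 - <<'E'
from h import *
plan([(.43,.09,.16,4),(.43,-.08,.16,2),(.455,-.21,.16,1.8)])
E
```

```text
t 18.0 at [0.4348 0.2658 0.1603] yaw 6.71 open 0.128
(0.43, 0.09, 0.16, 4) -> -0.0 -0.0 0.0075 -0.1267 0.8703 0.0013
(0.43, -0.08, 0.16, 2) -> 0.0 0.0 0.0056 -0.0593 0.8479 0.0
(0.455, -0.21, 0.16, 1.8) -> 0.0 0.0 0.0006 0.1022 0.654 0.0
```

Emit:
{"name": "send_rows", "arguments": {"moves": "0 0 0.0075 -0.127 0.87 0 -1;0 0 0.0075 -0.127 0.87 0 -1;0 0 0.0075 -0.127 0.87 0 -1;0 0 0.0075 -0.127 0.87 0 -1"}}

```text
time: 18.5
eef_pos: [0.429, 0.0875, 0.1584]
tcp_rot: [0.999, 0.032, -0.002, 0.0]
contact_force: [-0.4, 0.3, -0.8]
opening: 0.124
finger_force: 39.3
```

Emit:
{"name": "send_rows", "arguments": {"moves": "0 0 0.0056 -0.059 0.848 0 -1;0 0 0.0056 -0.059 0.848 0 -1;0 0 0.0056 -0.059 0.848 0 -1;0 0 0.0056 -0.059 0.848 0 -1"}}

```text
time: 19.0
eef_pos: [0.4299, -0.0813, 0.1592]
tcp_rot: [1.0, 0.015, -0.001, -0.0]
contact_force: [0.6, 0.1, -0.3]
opening: 0.121
finger_force: 39.4
```

Emit:
{"name": "send_rows", "arguments": {"moves": "0 0 0.0006 0.102 0.654 0 -1;0 0 0.0006 0.102 0.654 0 -1;0 0 0.0006 0.102 0.654 0 -1;0 0 0.0006 0.102 0.654 0 -1;0 0 0.0006 0.102 0.654 0 -1;0 0 0.0006 0.102 0.654 0 -1"}}

```text
time: 19.75
eef_pos: [0.4551, -0.2083, 0.16]
tcp_rot: [1.0, 0.016, -0.0, -0.0]
contact_force: [0.2, -0.6, -0.5]
opening: 0.118
finger_force: 39.5
```

```bash
python3 - <<'E'
from h import *
plan([(.4968,-.2095,.07,1.8)]); print(ctrl.get_state()["contact_force"])
E
```

```text
t 19.75 at [ 0.4551 -0.2083  0.16  ] yaw 1.89 open 0.118
(0.4968, -0.2095, 0.07, 1.8) -> -0.0001 0.0001 0.0002 0.2085 0.0132 0.4499
[ 0.21713732 -0.5835528  -0.52215343]
```

Emit:
{"name": "send_rows", "arguments": {"moves": "0 0 0 0.2085 0.011 0.1 -1;0 0 0 0.2085 0.011 0.25 -1;0 0 0 0.2085 0.011 0.38 -1;0 0 0 0.2085 0.011 0.43 -1;0 0 0 0.2085 0.011 0.45 -1;0 0 0 0.2085 0.011 0.45 -1;0 0 0 0.2085 0.011 0.45 -1"}}

```text
time: 20.62
eef_pos: [0.4976, -0.2113, 0.0715]
tcp_rot: [1.0, 0.015, 0.001, 0.001]
contact_force: [-0.7, 0.6, 0.5]
opening: 0.121
finger_force: 39.5
```

```bash
python3 - <<'E'
from h import *
plan([(.4968,-.2095,.056,1.8)]); print(ctrl.get_state()["contact_force"])
E
```

```text
t 20.62 at [ 0.4976 -0.2113  0.0715] yaw 1.77 open 0.121
(0.4968, -0.2095, 0.056, 1.8) -> 0.0002 -0.0003 -0.0001 -0.0038 -0.0091 0.0773
[-0.6678358   0.62966921  0.45262733]
```

Emit:
{"name": "send_rows", "arguments": {"moves": "0 0 0 -0.0038 -0.008 0.025 -1;0 0 0 -0.0038 -0.008 0.045 -1;0 0 0 -0.0038 -0.008 0.06 -1;0 0 0 -0.0038 -0.008 0.07 -1;0 0 0 -0.0038 -0.008 0.076 -1;0 0 0 -0.0038 -0.008 0.076 -1;0 0 0 -0.0038 -0.008 0.076 -1"}}

```text
time: 21.5
eef_pos: [0.4961, -0.2089, 0.056]
tcp_rot: [1.0, 0.015, -0.001, -0.001]
contact_force: [-4.3, 3.1, 7.1]
opening: 0.125
finger_force: 40.2
```

```bash
python3 - <<'E'
from h import *
plan([(.4968,-.2095,.056,1.8)]); print(ctrl.get_state()["contact_force"],ctrl.get_state()["wrist_torque"])
E
```

```text
t 21.5 at [ 0.4961 -0.2089  0.056 ] yaw 1.77 open 0.125
(0.4968, -0.2095, 0.056, 1.8) -> -0.0002 0.0002 -0.0001 0.0036 0.0033 0.0001
[-4.26302807  3.10734143  7.12938304] [ 0.4358907   0.45409418 -0.01560131]
```

Seated; release.

Emit:
{"name": "send_rows", "arguments": {"moves": "0 0 0 0 0 -0.002 -0.7;0 0 0 0 0 -0.002 -0.4;0 0 0 0 0 -0.002 -0.2;0 0 0 0 0 -0.002 -0.1;0 0 0 0 0 -0.05 -0.1;0 0 0 0 0 -0.25 -0.1;0 0 0 0 0 -0.55 -0.1;0 0 0 0 0 -0.55 -0.1;0 0 0 0 0 -0.55 -0.1"}}

```text
time: 22.62
eef_pos: [0.4961, -0.2092, 0.1656]
tcp_rot: [1.0, 0.015, 0.0, 0.0]
contact_force: [0.2, -1.0, -0.5]
opening: 0.453
finger_force: 0.0
```

```bash
python3 look.py .0595 w7; python3 - <<'E'
from h import *
plan([(.44,-.03,.17,3),(.42,.16,.17,6.7),(.4325,.342,.13,6.7)])
E
```

```text
[260. 169.] [ 251   36   19  285 4578] [ 0.4942 -0.2098] [ 0.512  -0.2093] len 0.224 1.8
[159. 176.] [ 140   46   39  251 5108] [ 0.5012 -0.1345] [ 0.5071 -0.1344] len 0.194 1.4
[ 59. 181.] [  28   53   63  254 4978] [ 0.4916 -0.0591] [ 0.5003 -0.0589] len 0.201 1.3
t 22.68 at [ 0.4955 -0.2088  0.1643] yaw 1.77 open 0.45
t 22.68 at [ 0.4955 -0.2088  0.1643] yaw 1.77 open 0.45
(0.44, -0.03, 0.17, 3) -> -0.0001 0.0002 -0.0034 -0.2498 -0.9024 -0.0274
(0.42, 0.16, 0.17, 6.7) -> 0.0 0.0 -0.0103 -0.0501 -0.9539 0.0
(0.4325, 0.342, 0.13, 6.7) -> 0.0 0.0 0.0 0.1682 -0.8965 0.2
```

View pics/w7.png

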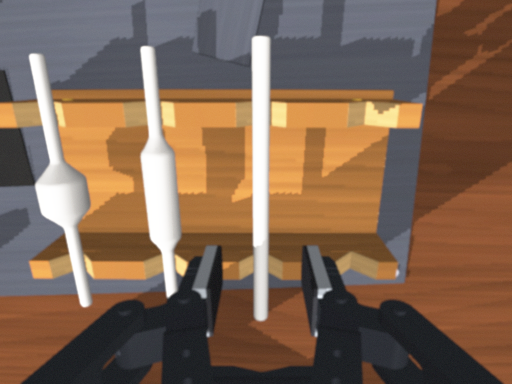

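The rod is in notch 3 (261,180), and the first two pieces are undisturbed. Next is the tube.

Emit:
{"name": "send_rows", "arguments": {"moves": "0 0 -0.0034 -0.25 -0.902 -0.027 -0.1;0 0 -0.0034 -0.25 -0.902 -0.027 -0.1;0 0 -0.0034 -0.25 -0.902 -0.027 -0.1;0 0 -0.0034 -0.25 -0.902 -0.027 -0.1"}}

```text
time: 23.18
eef_pos: [0.4379, -0.027, 0.1682]
tcp_rot: [1.0, 0.029, -0.002, -0.001]
contact_force: [0.2, 0.0, 1.1]
opening: 0.447
finger_force: 0.0
```

Emit:
{"name": "send_rows", "arguments": {"moves": "0 0 -0.0103 -0.05 -0.954 0 -0.1;0 0 -0.0103 -0.05 -0.954 0 -0.1;0 0 -0.0103 -0.05 -0.954 0 -0.1;0 0 -0.0103 -0.05 -0.954 0 -0.1"}}

```text
time: 23.68
eef_pos: [0.4194, 0.1621, 0.1691]
tcp_rot: [0.998, 0.061, -0.001, 0.0]
contact_force: [0.5, 0.0, -0.5]
opening: 0.447
finger_force: 0.0
```

Emit:
{"name": "send_rows", "arguments": {"moves": "0 0 0 0.168 -0.896 0.1 -0.1;0 0 0 0.168 -0.896 0.15 -0.1;0 0 0 0.168 -0.896 0.2 -0.1;0 0 0 0.168 -0.896 0.2 -0.1;0 0 0 0.168 -0.896 0.2 -0.1;0 0 0 0.168 -0.896 0.2 -0.1"}}

```text
time: 24.42
eef_pos: [0.4339, 0.3399, 0.1309]
tcp_rot: [0.998, 0.057, 0.0, 0.0]
contact_force: [0.2, -0.1, 0.8]
opening: 0.449
finger_force: 0.0
```

```bash
python3 look.py .0637 w8; python3 - <<'E'
from h import *
plan([(.4325,.3415,.059,6.7)])
E
```

```text
[262. 195.] [ 245   58   34  289 8217] [0.4289 0.3375] [0.4442 0.3393] len 0.2 6.9
t 24.48 at [0.4339 0.34   0.1312] yaw 6.57 open 0.451
t 24.48 at [0.4339 0.34   0.1312] yaw 6.57 open 0.451
(0.4325, 0.3415, 0.059, 6.7) -> -0.0 -0.0002 -0.0004 -0.0065 -0.0082 0.3609
```

View pics/w8.png

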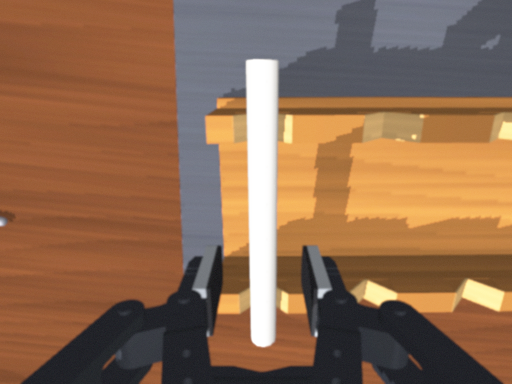

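The tube is at (262,200), centred between the fingers. Descend and grip.

Emit:
{"name": "send_rows", "arguments": {"moves": "0 0 -0.0004 -0.012 -0.004 0.17 -0.1;0 0 -0.0004 -0.012 -0.004 0.3 -0.1;0 0 -0.0004 -0.012 -0.004 0.36 -0.1;0 0 -0.0004 -0.012 -0.004 0.36 -0.1;0 0 -0.0004 -0.012 -0.004 0.36 -0.5;0 0 -0.0004 -0.012 -0.004 0.36 -0.8;0 0 -0.0004 -0.012 -0.004 0.36 -1;0 0 -0.0004 -0.012 -0.004 0.36 -1;0 0 -0.0004 -0.012 -0.004 0.36 -1", "newtons": 40}}

```text
time: 25.6
eef_pos: [0.4319, 0.3393, 0.0602]
tcp_rot: [0.998, 0.061, 0.001, 0.003]
contact_force: [0.3, -11.9, 5.0]
opening: 0.194
finger_force: 38.9
```

Emit:
{"name": "send_rows", "arguments": {"moves": "0 0 0 0 0 -0.1 -1;0 0 0 0 0 -0.3 -1;0 0 0 0 0 -0.51 -1;0 0 0 0 0 -0.51 -1;0 0 0 0 0 -0.51 -1"}}

```text
time: 26.22
eef_pos: [0.4304, 0.3419, 0.1607]
tcp_rot: [0.998, 0.06, 0.0, -0.0]
contact_force: [-0.3, -0.3, -1.4]
opening: 0.197
finger_force: 39.2
```

```bash
python3 - <<'E'
from h import *
plan([(.43,.15,.165,5),(.43,-.04,.165,2.5),(.45,-.22,.165,1.8),(.47,-.2848,.15,1.8)])
E
```

```text
t 26.23 at [0.4304 0.3419 0.1607] yaw 6.86 open 0.197
(0.43, 0.15, 0.165, 5) -> -0.0 -0.0001 0.0052 -0.1167 0.9525 -0.0216
(0.43, -0.04, 0.165, 2.5) -> 0.0 0.0 0.0069 -0.0828 0.9464 0.0
(0.45, -0.22, 0.165, 1.8) -> 0.0 0.0 0.0019 0.0606 0.9035 0.0
(0.47, -0.2848, 0.15, 1.8) -> 0.0 0.0 0.0 0.0898 0.327 0.075
```

Emit:
{"name": "send_rows", "arguments": {"moves": "0 0 0.0052 -0.117 0.952 -0.02 -1;0 0 0.0052 -0.117 0.952 -0.02 -1;0 0 0.0052 -0.117 0.952 -0.02 -1;0 0 0.0052 -0.117 0.952 -0.02 -1"}}

```text
time: 26.72
eef_pos: [0.429, 0.147, 0.1628]
tcp_rot: [0.999, 0.041, -0.002, 0.0]
contact_force: [0.2, 0.5, -0.7]
opening: 0.195
finger_force: 39.4
```

Emit:
{"name": "send_rows", "arguments": {"moves": "0 0 0.0069 -0.083 0.946 0 -1;0 0 0.0069 -0.083 0.946 0 -1;0 0 0.0069 -0.083 0.946 0 -1;0 0 0.0069 -0.083 0.946 0 -1"}}

```text
time: 27.22
eef_pos: [0.4297, -0.0425, 0.1637]
tcp_rot: [1.0, 0.019, -0.001, -0.0]
contact_force: [0.3, 0.8, -1.0]
opening: 0.191
finger_force: 39.5
```

Emit:
{"name": "send_rows", "arguments": {"moves": "0 0 0.0019 0.06 0.903 0 -1;0 0 0.0019 0.06 0.903 0 -1;0 0 0.0019 0.06 0.903 0 -1;0 0 0.0019 0.06 0.903 0 -1"}}

```text
time: 27.72
eef_pos: [0.4505, -0.2213, 0.1637]
tcp_rot: [1.0, 0.015, -0.0, -0.0]
contact_force: [-0.9, 0.1, -1.6]
opening: 0.191
finger_force: 39.6
```

Emit:
{"name": "send_rows", "arguments": {"moves": "0 0 0 0.09 0.327 0.075 -1;0 0 0 0.09 0.327 0.075 -1;0 0 0 0.09 0.327 0.075 -1;0 0 0 0.09 0.327 0.075 -1"}}

```text
time: 28.22
eef_pos: [0.4699, -0.2825, 0.1493]
tcp_rot: [1.0, 0.017, -0.0, -0.0]
contact_force: [-0.1, 0.0, -1.3]
opening: 0.19
finger_force: 39.6
```

```bash
python3 - <<'E'
from h import *
plan([(.499,-.2846,.076,1.8)]); print(ctrl.get_state()["contact_force"])
E
```

```text
t 28.23 at [ 0.4699 -0.2825  0.1493] yaw 1.92 open 0.19
(0.499, -0.2846, 0.076, 1.8) -> -0.0002 0.0001 0.0003 0.1453 0.0156 0.3663
[-0.13260254  0.03676465 -1.29595414]
```

Emit:
{"name": "send_rows", "arguments": {"moves": "0 0 0 0.147 0.006 0.1 -1;0 0 0 0.147 0.006 0.22 -1;0 0 0 0.147 0.006 0.32 -1;0 0 0 0.147 0.006 0.366 -1;0 0 0 0.147 0.006 0.366 -1;0 0 0 0.147 0.006 0.366 -1"}}

```text
time: 28.98
eef_pos: [0.4997, -0.2852, 0.0772]
tcp_rot: [1.0, 0.016, 0.001, 0.001]
contact_force: [-0.4, 0.2, -0.5]
opening: 0.196
finger_force: 39.6
```

```bash
python3 - <<'E'
from h import *
plan([(.4995,-.2845,.0602,1.8)]); print(ctrl.get_state()["contact_force"])
E
```

```text
t 28.98 at [ 0.4997 -0.2852  0.0772] yaw 1.8 open 0.196
(0.4995, -0.2845, 0.0602, 1.8) -> 0.0002 -0.0002 0.0 -0.0009 -0.0038 0.0852
[-0.35840033  0.18893498 -0.49537533]
```

Emit:
{"name": "send_rows", "arguments": {"moves": "0 0 0 -0.001 -0.003 0.03 -1;0 0 0 -0.001 -0.003 0.05 -1;0 0 0 -0.001 -0.003 0.065 -1;0 0 0 -0.001 -0.003 0.076 -1;0 0 0 -0.001 -0.003 0.084 -1;0 0 0 -0.001 -0.003 0.084 -1;0 0 0 -0.001 -0.003 0.084 -1"}}

```text
time: 29.85
eef_pos: [0.499, -0.2839, 0.0605]
tcp_rot: [1.0, 0.016, -0.0, -0.001]
contact_force: [-3.0, 2.7, 6.3]
opening: 0.193
finger_force: 40.3
```

```bash
python3 - <<'E'
from h import *
plan([(.4995,-.2845,.0602,1.8)]); print(ctrl.get_state()["contact_force"],ctrl.get_state()["wrist_torque"])
E
```

```text
t 29.85 at [ 0.499  -0.2839  0.0605] yaw 1.82 open 0.193
(0.4995, -0.2845, 0.0602, 1.8) -> -0.0002 0.0001 0.0001 0.0023 0.0032 0.0015
[-2.96744519  2.66233698  6.27695773] [ 0.40575741  0.38048415 -0.03529615]
```

Seated; release and rise well clear.

Emit:
{"name": "send_rows", "arguments": {"moves": "0 0 0 0 0 -0.002 -0.5;0 0 0 0 0 -0.002 -0.3;0 0 0 0 0 -0.002 -0.1;0 0 0 0 0 -0.002 -0.1;0 0 0 0 0 -0.05 -0.1;0 0 0 0 0 -0.25 -0.1;0 0 0 0 0 -0.55 -0.1;0 0 0 0 0 -0.85 -0.1;0 0 0 0 0 -0.85 -0.1;0 0 0 0 0 -0.85 -0.1"}}

```text
time: 31.1
eef_pos: [0.4989, -0.2841, 0.2298]
tcp_rot: [1.0, 0.016, 0.0, 0.0]
contact_force: [-0.2, -0.5, -0.6]
opening: 0.451
finger_force: 0.0
```

```bash
python3 look.py .0605 w9; python3 - <<'E'
from h import *
c=cam("scene"); cv2.imwrite("pics/scene1.png",c["image"][:,:,::-1])
E
```

```text
[178. 148.] [ 164   46   28  221 2635] [ 0.5016 -0.2092] [ 0.5171 -0.2087] len 0.209 1.7
[ 98. 163.] [  79   54   42  217 3096] [ 0.4938 -0.1341] [ 0.5015 -0.1339] len 0.208 1.4
[ 20. 169.] [   0   61   48  206 2641] [ 0.4911 -0.0583] [ 0.4935 -0.0582] len 0.199 1.1
[261. 158.] [ 251   63   20  206 3590] [ 0.4963 -0.2849] [ 0.5101 -0.2844] len 0.198 2.1
[497. 227.] [ 479  151   33  159 4440] [ 0.4396 -0.5259] [ 0.4486 -0.5232] len 0.178 16.7
t 31.15 at [ 0.4984 -0.2837  0.2283] yaw 1.81 open 0.451
```

View pics/w9.png

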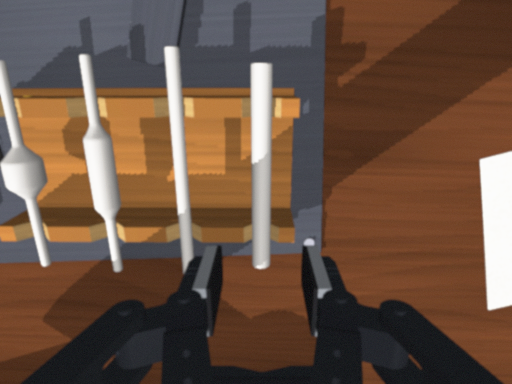

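View pics/scene1.png

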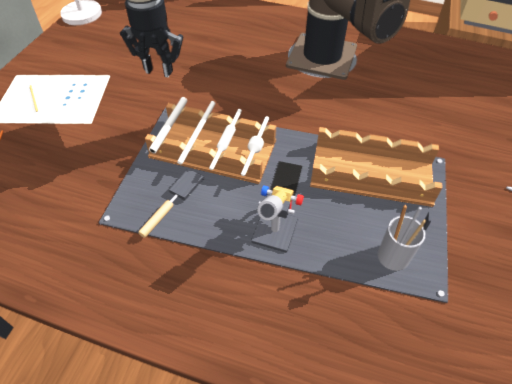

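All four pieces lie level in the right-hand rest, with the bulb nearest the torch (256,145), then the point, the rod and the tube. The torch and the jar (402,240) have not moved, so I'm handing the job in.

```bash
python3 -c "
from plant import ctrl
print(ctrl.sign_off())"
```

```text
the job is handed in; nothing more can be done
None
```

All four glass pieces now lie in the other rest in mirror order (bulb nearest the torch, then point, rod and tube), each seated across both rails and let go of, with the torch and jar not moved; I handed the job in at about 31 s.

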